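# Tip a notched sorting tray of nuts into a parts bin

## Task

Carry the notched sorting tray level by its overhead bail onto the plywood stand, so that its open corner overhangs the bin with the five nuts still in the tray, and let go. Then take it again by the tab at its back corner and raise that corner, the front still resting on the stand, until all five nuts have slid out through the open corner into the bin. Lower the tray flat onto the stand and let go; do not touch the nuts with the fingers, do not tip the tray in mid-air, and leave the other things on the table where they are.

Things in the scene. Friction and masses are not known exactly. Their poses are not given: they have to be found in the camera images.
- tray: Aluminium tray, 0.3 kg: square plate 140 x 140 x 3 mm, rim 18 mm high, 3 mm thick, starts flat on the table, left or right. One corner is open (the rims stop 44 mm short of it: notch 62 mm wide). Origin: centre of the underside; z up; x runs along the diagonal from the open corner (x = -99 mm, roughly toward the robot) to the back corner (+99 mm). A bail spans it along y; a tab stands at the back corner.
- tray_bail (a point): Middle of the carrying bail, a horizontal square bar 12 x 12 mm along the tray's y above its centre, on posts at the side corners; its centre is 71 mm above the tray's underside (52 mm free between it and the nuts). Pinch it from above, fingers closing along the tray's x.
- tray_tab (a point): Grip point on the back tab, 125 mm from the tray's centre along its x, 28 mm above its underside. The tab is an upright plate 12 mm thick (along y), from 97 to 143 mm along x, 40 mm high from the tray's underside; pinch it from above, fingers closing along the tray's y.
- tray_nose (a point): Tip of the open corner, on the tray's underside, at x = -99 mm of the tray.
- stand: Fixed plywood stand with a flat top 130 mm (x) by 150 mm (y), 65 mm above the table. Origin at table height under the centre of the top; z up; its -x side faces the bin and the robot. The tray belongs on it with axes along the stand's and centre over its centre; the open corner is then 34 mm beyond the stand's edge, over the bin.
- stand_edge (a point): Middle of the top edge on the bin's side (x = -65 mm, z = 65 mm of the stand), the line along y about which the tray tips.
- bin: Fixed open grey plastic bin at the stand's -x side: 135 mm (x) by 150 mm (y) outside, walls 4 mm and 40 mm high, the wall farthest from the stand 75 mm high, floor 4 mm thick. Origin: centre of its underside, 135 mm from the stand's origin along the stand's -x; axes parallel to the stand's.
- nut0: One of the five brass hex nuts lying in the tray at the start, about 20 mm across, 10 mm thick, 18 g. Origin: centre of one flat face, z along its axis. It slides on the tray by itself from 0.17 to 0.26 rad of tilt, along a rim from about 0.5 rad; if nuts bridge the notch, rock the tray.
- nut1: One of the five brass hex nuts lying in the tray at the start, about 20 mm across, 10 mm thick, 18 g. Origin: centre of one flat face, z along its axis. It slides on the tray by itself from 0.17 to 0.26 rad of tilt, along a rim from about 0.5 rad; if nuts bridge the notch, rock the tray.
- nut2: One of the five brass hex nuts lying in the tray at the start, about 20 mm across, 10 mm thick, 18 g. Origin: centre of one flat face, z along its axis. It slides on the tray by itself from 0.17 to 0.26 rad of tilt, along a rim from about 0.5 rad; if nuts bridge the notch, rock the tray.
- nut3: One of the five brass hex nuts lying in the tray at the start, about 20 mm across, 10 mm thick, 18 g. Origin: centre of one flat face, z along its axis. It slides on the tray by itself from 0.17 to 0.26 rad of tilt, along a rim from about 0.5 rad; if nuts bridge the notch, rock the tray.
- nut4: One of the five brass hex nuts lying in the tray at the start, about 20 mm across, 10 mm thick, 18 g. Origin: centre of one flat face, z along its axis. It slides on the tray by itself from 0.17 to 0.26 rad of tilt, along a rim from about 0.5 rad; if nuts bridge the notch, rock the tray.
- screwdriver: Bystander, leave it alone: screwdriver 190 mm long with a black handle, lying between the tray and the stand. Origin: on its underside.
- tape: Bystander, leave it alone: roll of paper tape, 76 mm across, 19 mm high, lying flat. Origin: on its underside.
- bottle: Bystander, leave it alone: white plastic bottle, 52 mm across, 130 mm high. Origin: on its underside.
- mug: Bystander, leave it alone: white mug, 80 mm across, 90 mm high. Origin: on its underside.
- spool: Bystander, leave it alone: grey spool, 62 mm across, 40 mm high. Origin: on its underside.
- wrench: Bystander, leave it alone: steel wrench 170 mm long, lying flat. Origin: on its underside.
- plain_tray: Bystander, leave it alone: small square aluminium tray 100 x 100 x 20 mm with a closed rim, no bail and no tab; not to be used. Origin: on its underside.
There are look-alikes about, which are no part of the job. Leave any orange look-alike of the bin alone.

How it is judged:
By the outcome, as a careful person would: the job done as asked, in the order asked, and still so for the second after the job is handed in, with the robot touching nothing.
It also fails if it takes over 66 s, if anything falls off the work surface, if the arm or the gripper's body presses on something with over 40 N, if the wrist force passes 120 N, or if a joint passes its speed limit or range.

## Robot

A 6-joint arm with a two-finger parallel gripper is mounted at the origin on the work surface. World frame = base frame: x ahead of the robot, y to its left, z up, the work surface at z = 0. Lengths are in mm, angles in rad, forces in N, time in s.
With the tool pointing down it reaches from about 350 to 775 mm from the base axis. Payload 7.3 kg.
Tool frame: the origin (TCP) lies on the centre line of the jaws, within the pads' length; the fingertips stand 22 mm ahead of it and the grasp point (between the pads) lies 3 mm ahead of it; z points along the fingers, y is the direction in which the jaws open and shut (so a half turn about z gives the same grasp; the last joint's range is limited). The gripper opens to 92 mm and grips with 3 to 60 N. Pads are 19 mm wide; open, the fingers measure 130 mm over their backs; the gripper's body (75 mm by 190 mm) begins 47 mm behind the grasp point.
Start: joints at [-1.302, 0.342, 1.524, -0, 1.275, -0.146], TCP at [211.602, -480.487, 248.741] pointing down, gripper open.
Joint ranges: [-2.53, 2.53], [-0.77, 2.02], [0.04, 2.7], [-1, 4.14], [0.28, 2.66], [-3.11, 3.11]. Speed limits (rad/s): [2.57, 2.57, 3.14, 3.14, 3.14, 3.14].

## Interface

Orientations are given as [roll, pitch, yaw] about the fixed x, y, z axes, in that order (R = Rz(yaw) Ry(pitch) Rx(roll)).
In Python, from plant import get_obs, capture, close_job gives the robot as it stands.
- The arm moves only by the tool carry_out, never from a script. Its arguments are lists of equal length, an entry for each row: "xyz": the shift along the tool's x, y, z scaled (see below), a list of three; "dr": the turn, a rotation vector about the tool's x, y, z scaled (see below), a list of three. A call has 1 to 8 rows; each row shifts and turns the commanded pose from where the row before left it, along the tool's axes as they then stand; what a row does not reach is not made up. The controller multiplies each number of a shift by 0.06 m and each number of a turn by 8 degrees. A row lasts 1/8 s, in which the tool goes at most 62.5 mm and 10.7 degrees, less where a joint would pass 70% of its speed; a pose out of reach is approached as far as the arm can. A call with a number of a shift or a turn outside -1 to 1 is refused whole. A call with a gripper value outside its range is refused whole. "gripper" is the gripper's target within -1 to 1 (fully open at 1, half-way at 0, shut at -1), set as the call begins (left out, the last holds). The fingers move at their own pace and stop on an object; the grip force is fixed at half the most. Time passes only in rows, so rows that do not move let the fingers close. It gives the time, the measured TCP pose, the force and the opening at its end, in the units of the state.
- get_obs(): the state, without advancing time (a new reading comes with each control period).
- capture(name): name is "side" or "top"; returns a dict with "image" (480x640x3 uint8, blue, green, red), "fx", "fy", "cx", "cy" (pixels), "pose" (4x4, takes a point from camera to world coordinates). Camera axes: x right, y up, looking along -z (the intrinsics and any distortion apply to the point x, -y, -z); pixel columns grow to the right and rows downward; lengths in mm; the calibration is good to about 2 mm. A picture is of the moment at which its call begins. There is no depth.
- close_job(): hands the job in, once; it reports no verdict.
The state is a dict: "time": time; "joint_positions": joint angles; "dq": joint speeds; "tau": joint torques, N m; "tool_pos": TCP position; "tcp_rot": TCP orientation; "contact_force": force on the tool from outside, world axes, zero at the start; "moment": the same for the moment, N m; "grip_width": finger opening in mm.
Only numpy, scipy, OpenCV 4.12 (cv2) and the standard library are available. Lean on these libraries where they do the work, as an engineer would, in place of code of your own. Each camera call takes 0.05 s, during which the arm holds its last target.

## Working session

There is one attempt and no reset: what is moved stays moved. The work goes in short steps, Python scripts to look and compute and a tool call to move; the robot and the scene stay as the last step left them, time stands still between calls to the robot, and variables do not carry over. Pictures are saved under pics/ and viewed, and the job is handed in when it is done.

Besides the shell and the picture viewer there is one more tool, called after ">>>" as name(argument=value, ...) on one line, values as JSON. carry_out: Moves the arm, as the interface text tells. Shifts and turns lie within -1 to 1; 1 stands for 0.06 m of shift or 8 degrees of turn. Its arguments: {"type":"object","properties":{"xyz":{"type":"array"},"dr":{"type":"array"},"gripper":{"type":"number"}},"required":["xyz","dr"]}

```bash
ls; mkdir -p pics
python3 - <<'E'
from plant import get_obs, capture
import cv2,pickle
o=get_obs();print(o)
for n in("side","top"):
    c=capture(n);cv2.imwrite(f"pics/{n}0.png",c["image"]);pickle.dump(c,open(f"{n}0.pkl","wb"))
    print({k:v for k,v in c.items() if k!="image"})
E
```

```text
pics
{'time': 0.0, 'joint_positions': array([-1.30203981e+00,  3.42708871e-01,  1.52501582e+00,  2.09216605e-05,
        1.27539719e+00, -1.45990306e-01]), 'dq': array([ 9.23722378e-04, -1.02755502e-03, -1.21315982e-03, -4.47766049e-04,
        2.53575829e-05, -4.98391250e-04]), 'tau': array([ 8.67602284e-05, -4.31247103e+01, -2.44224751e+01,  7.18830898e-02,
        5.61777223e-02, -1.28199981e-04]), 'tool_pos': array([ 211.48362428, -480.11327683,  248.05254779]), 'tcp_rot': array([-3.14008260e+00, -2.42253334e-04,  4.14740536e-01]), 'contact_force': array([ 0.05749691,  0.79642231, -0.33297215]), 'moment': array([-0.03347132,  0.01958477, -0.00866195]), 'grip_width': 91.63381408886795}
{'fx': 495.40327236089746, 'fy': 495.40327236089746, 'cx': 319.6109572066932, 'cy': 234.41132900527128, 'pose': array([[-8.27838368e-01,  3.43507000e-01, -4.43493604e-01,
         2.31523584e+01],
       [-5.60913400e-01, -4.95979388e-01,  6.62857907e-01,
         7.55941827e+02],
       [ 7.73264534e-03,  7.97500713e-01,  6.03268446e-01,
         7.65626589e+02],
       [ 0.00000000e+00,  0.00000000e+00,  0.00000000e+00,
         1.00000000e+00]])}
{'fx': 444.0046420462115, 'fy': 444.0046420462115, 'cx': 318.33464012116735, 'cy': 239.73547510639642, 'pose': array([[ 1.01381925e-02,  9.94057224e-01, -1.08385669e-01,
         3.91818284e+02],
       [-9.99734913e-01,  7.83555701e-03, -2.16496609e-02,
        -1.37201229e+01],
       [-2.06717397e-02,  1.08576425e-01,  9.93873150e-01,
         1.32081957e+03],
       [ 0.00000000e+00,  0.00000000e+00,  0.00000000e+00,
         1.00000000e+00]])}
```

View pics/top0.png

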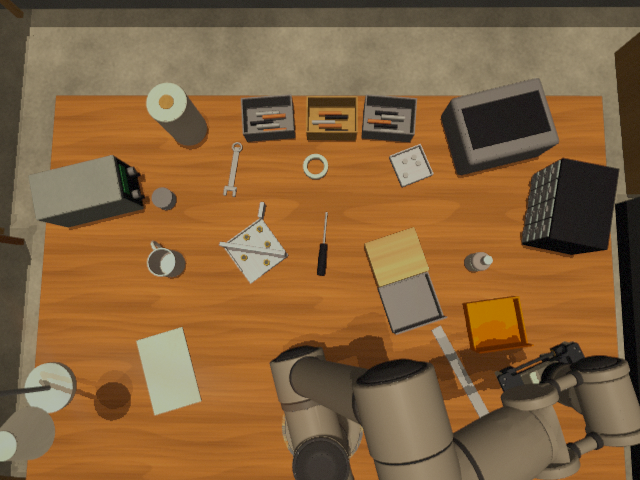

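View pics/side0.png

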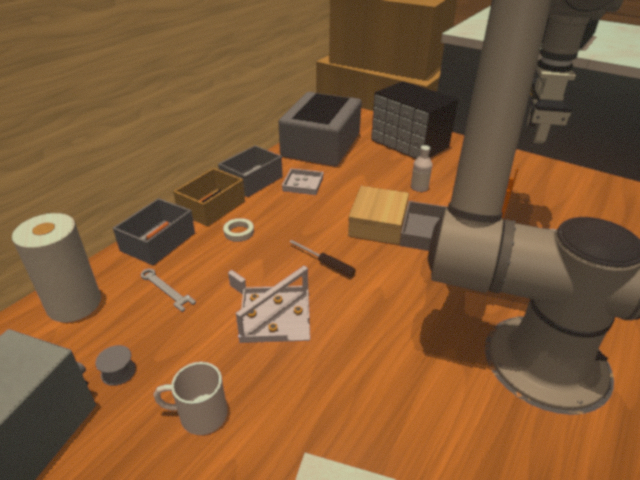

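The top view shows the notched tray with its bail at (255,250) and the tab at (262,210). The stand is at (397,257) and the grey bin at (411,303). Possible mix-ups are the plain tray at (410,165) and the orange bin at (495,323). Grey boxes stand at (268,118) and (388,118), but neither touches the stand. I choose the tray with bail and tab, and the grey bin against the stand. Next is one close crop to check.

```bash
cat > h.py <<'E'
import numpy as np,cv2,pickle
def ray(c,u,v):
    d=np.array([(u-c["cx"])/c["fx"],-(v-c["cy"])/c["fy"],-1.0])
    P=c["pose"];return P[:3,3],P[:3,:3]@d
def onz(c,u,v,z):
    o,d=ray(c,u,v);return o+d*(z-o[2])/d[2]
def proj(c,p):
    P=c["pose"];q=P[:3,:3].T@(np.array(p)-P[:3,3])
    return c["cx"]+c["fx"]*q[0]/-q[2],c["cy"]-c["fy"]*q[1]/-q[2]
def crop(c,x0,y0,w,h,s,fn):
    im=c["image"][y0:y0+h,x0:x0+w];cv2.imwrite(fn,cv2.resize(im,None,fx=s,fy=s,interpolation=cv2.INTER_CUBIC))
def tri(c1,p1,c2,p2):
    o1,d1=ray(c1,*p1);o2,d2=ray(c2,*p2)
    t=np.linalg.lstsq(np.c_[d1,-d2],o2-o1,rcond=None)[0]
    a=o1+d1*t[0];b=o2+d2*t[1];return (a+b)/2,np.linalg.norm(a-b)
def load(n):return pickle.load(open(n,"rb"))
E
python3 - <<'E'
from h import *
t=load("top0.pkl");s=load("side0.pkl")
a=cv2.resize(t["image"][195:295,210:300],None,fx=6,fy=6,interpolation=2)[:,:]
cv2.imwrite("pics/ct.png",a)
crop(t,355,220,100,120,5,"pics/cs.png")
crop(s,220,260,100,90,6,"pics/cst.png")
E
```

```text
(no output)
```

View pics/ct.png

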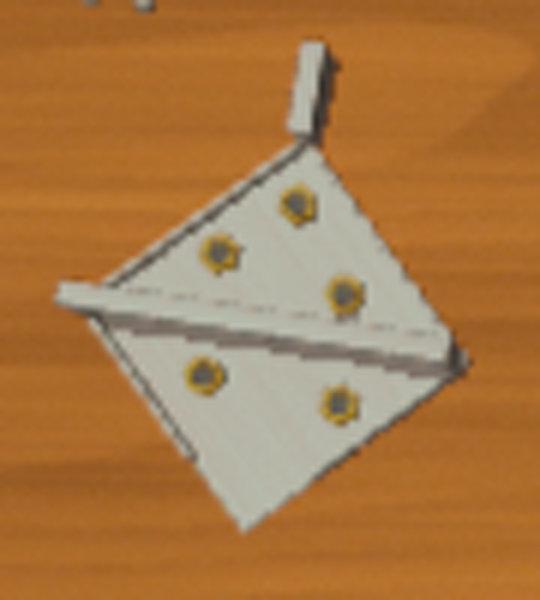

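View pics/cs.png

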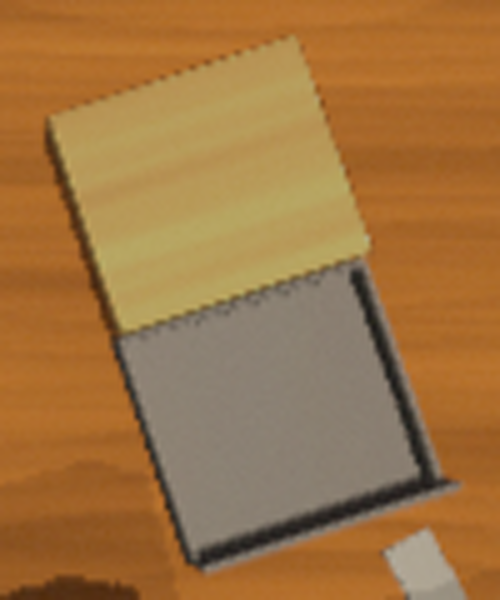

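View pics/cst.png

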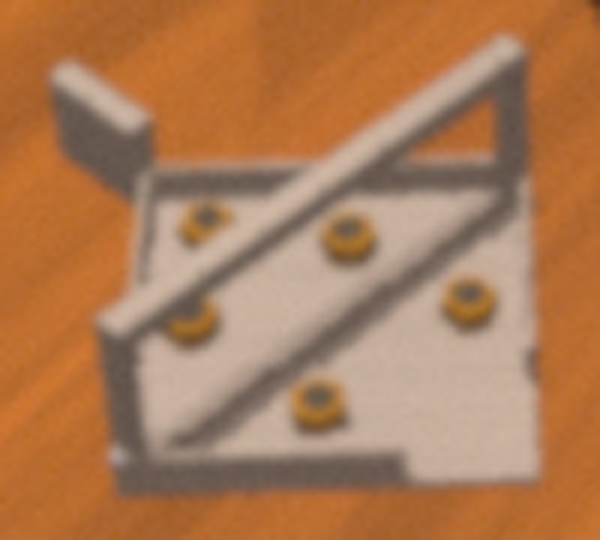

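Run:
```python
from h import *
t=load("top0.pkl");s=load("side0.pkl")
T=lambda x,y:(210+(x+.5)/6-.5,195+(y+.5)/6-.5); S=lambda x,y:(355+(x+.5)/5-.5,220+(y+.5)/5-.5)
C=lambda x,y:(220+(x+.5)/6-.5,260+(y+.5)/6-.5)
bl=onz(t,*T(60,293),77);br=onz(t,*T(449,348),77)
print("bail",bl,br,(bl+br)/2,np.linalg.norm(bl-br)); d=bl-br;print("yaw from bail",np.degrees(np.arctan2(d[1],d[0]))-90)
tab=onz(t,*T(308,88),40);nose=onz(t,*T(243,531),3);print("tab",tab,"nose",nose)
d=tab-nose;print("len (120+99=219)",np.linalg.norm(d[:2]),"yaw",np.degrees(np.arctan2(d[1],d[0])))
ctr=nose+(tab-nose)*99/219;print("ctr",ctr)
print("side bail tri",tri(t,T(60,293),s,C(113,325)),tri(t,T(449,348),s,C(512,42)),"side nose",onz(s,*C(538,482),0))
st=[onz(t,*S(*p),65) for p in((295,37),(370,243),(120,335),(48,118))]
for p in st:print(p)
c=np.mean(st,0);print("stand",c,[np.linalg.norm(st[i]-st[i-1]) for i in range(4)])
x=st[0]+st[3]-st[1]-st[2];y=st[3]+st[2]-st[0]-st[1];print("yaw",np.degrees(np.arctan2(x[1],x[0])),np.degrees(np.arctan2(y[1],y[0]))-90)
crop(s,335,170,110,90,6,"pics/css.png")
```

```text
bail [514.78283956 292.70296134  77.        ] [490.33920439 108.47533201  77.        ] [502.56102197 200.58914668  77.        ] 185.84216612091845
yaw from bail -7.5579565934086474
tab [620.09090023 183.49359992  40.        ] nose [404.68744412 216.02272117   3.        ]
len (120+99=219) 217.84580013576016 yaw -8.587624403785739
ctr [502.06160921 201.31777595  19.7260274 ]
side bail tri (array([515.47744481, 293.24449998,  76.75875656]), np.float64(1.612873284072036)) (array([491.37333431, 109.14514278,  75.79757605]), np.float64(2.162954864882698)) side nose [406.97020304 215.83693701   0.        ]
[ 567.31310677 -256.79442891   65.        ]
[ 450.71110641 -297.26193232   65.        ]
[ 397.84659274 -156.81492697   65.        ]
[ 519.9082513  -116.62325927   65.        ]
stand [ 483.9447643  -206.87363687   65.        ] [np.float64(147.97018996610342), np.float64(123.42465442941328), np.float64(150.06671222564762), np.float64(128.50843802729506)]
yaw 18.67328277377769 19.66262268222316
```

View pics/css.png

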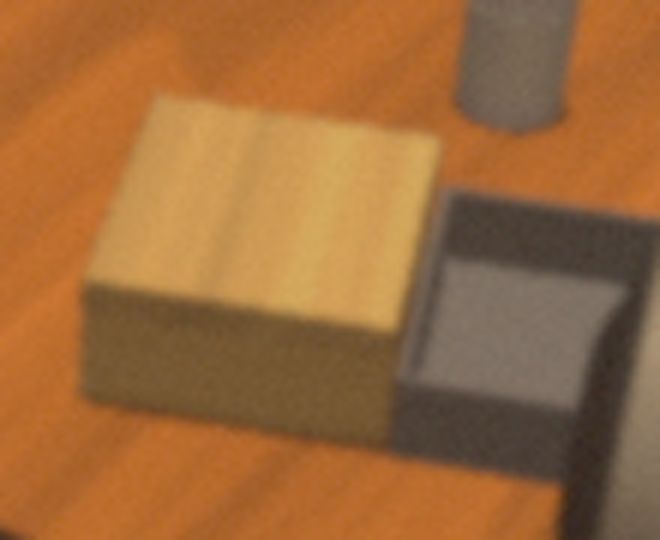

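Run:
```python
from h import *
t=load("top0.pkl");s=load("side0.pkl")
S=lambda x,y:(355+(x+.5)/5-.5,220+(y+.5)/5-.5);C=lambda x,y:(335+(x+.5)/6-.5,170+(y+.5)/6-.5)
A=np.array([onz(t,*S(*p),65) for p in((297,34),(372,245),(120,337),(47,117))])
B=np.array([onz(s,*C(*p),65) for p in((155,95),(441,137),(396,330),(84,284))])
M=np.array([[65,-75],[-65,-75],[-65,75],[65,75]])
def fit(A):
    a=A[:,:2];c=a.mean(0);q=a-c
    th=np.arctan2((M[:,0]*q[:,1]-M[:,1]*q[:,0]).sum(),(M*q).sum());R=np.array([[np.cos(th),-np.sin(th)],[np.sin(th),np.cos(th)]])
    return c,np.degrees(th),(q-M@R.T).round(1).tolist()
print(B.round(1));print(fit(A));print(fit(B));print(fit((A+B)/2))
# tray outer corners check, tab from side
Ct=lambda x,y:(220+(x+.5)/6-.5,260+(y+.5)/6-.5);T=lambda x,y:(210+(x+.5)/6-.5,195+(y+.5)/6-.5)
print("tab side z40",onz(s,*Ct(101,96),40),tri(t,T(308,88),s,Ct(101,96)))
# bin far edge
print([onz(t,*S(*p),z) for p,z in(((203,570),75),((460,485),75))])
```

```text
[[ 570.6 -258.2   65. ]
 [ 449.  -299.8   65. ]
 [ 399.7 -157.7   65. ]
 [ 519.6 -113.6   65. ]]
(array([ 483.96126601, -207.29462079]), np.float64(19.16670720077436), [[-0.9, -1.2], [2.4, 1.1], [-1.2, 1.0], [-0.3, -0.9]])
(array([ 484.73900797, -207.29889989]), np.float64(19.3969001924556), [[-0.3, -1.7], [0.7, -0.2], [1.1, 0.5], [-1.5, 1.4]])
(array([ 484.35013699, -207.29676034]), np.float64(19.282102213315042), [[-0.6, -1.4], [1.6, 0.5], [-0.0, 0.7], [-0.9, 0.2]])
tab side z40 [622.35524154 185.42875022  40.        ] (array([621.4102614 , 184.43081336,  39.41506596]), np.float64(2.884493687623797))
[array([ 269.71874937, -200.61562976,   75.        ]), array([ 317.49129226, -342.11732993,   75.        ])]
```

Measured: tray centre about (503, 201), yaw about -8°. Stand centre (484.3, -207.3), yaw 19.3°. Sizes agree within 2–4 mm. I turn first (tool yaw 23.8° to 82°).

>>> carry_out(xyz=[[0,0,0],[0,0,0],[0,0,0],[0,0,0],[0,0,0],[0,0,0],[0,0,0],[0,0,0]], dr=[[0,0,-0.91],[0,0,-0.91],[0,0,-0.91],[0,0,-0.91],[0,0,-0.91],[0,0,-0.91],[0,0,-0.91],[0,0,-0.91]])

```text
time: 1.1
tool_pos: [211.5, -480.2, 248.3]
tcp_rot: [-3.141, -0.001, 1.435]
contact_force: [-0.8, 0.8, -0.1]
grip_width: 91.6
```

```bash
cat > go.py <<'E'
# prints tool-frame shift (in units of 60mm) and turn (units 8deg) from current pose to target
import sys,numpy as np
from scipy.spatial.transform import Rotation as R
from plant import get_obs
def go(p=None,rpy=None):
    o=get_obs();Rc=R.from_euler("xyz",o["tcp_rot"])
    print("t %.2f"%o["time"],"pos",o["tool_pos"].round(1),"rpy deg",np.degrees(o["tcp_rot"]).round(2),"F",o["contact_force"].round(1),"w %.1f"%o["grip_width"],"q",o["joint_positions"].round(2))
    if p is not None:print("shift units",(Rc.inv().apply(np.array(p)-o["tool_pos"])/60).round(3))
    if rpy is not None:
        d=(Rc.inv()*R.from_euler("xyz",np.radians(rpy)));print("turn units",(np.degrees(d.as_rotvec())/8).round(3))
if __name__=="__main__":
    a=[float(x) for x in sys.argv[1:]];go(a[:3],a[3:] or None)
E
python3 go.py 503 201 200 180 0 82
```

```text
t 1.10 pos [ 211.5 -480.2  248.3] rpy deg [-1.7998e+02 -5.0000e-02  8.2240e+01] F [-0.8  0.8 -0.1] w 91.6 q [-1.3   0.34  1.52  0.    1.28 -1.17]
shift units [11.905  3.282  0.815]
turn units [-0.003 -0.006  0.031]
```

>>> carry_out(xyz=[[0.74,0.205,0],[0.74,0.205,0],[0.74,0.205,0],[0.74,0.205,0],[0.74,0.205,0],[0.74,0.205,0],[0.74,0.205,0],[0.74,0.205,0]], dr=[[0,0,0],[0,0,0],[0,0,0],[0,0,0],[0,0,0],[0,0,0],[0,0,0],[0,0,0]])

```text
time: 2.1
tool_pos: [358.7, -141.0, 248.6]
tcp_rot: [-3.142, 0.0, 1.431]
contact_force: [1.0, -0.8, 0.6]
grip_width: 92.1
```

>>> carry_out(xyz=[[0.74,0.205,0.1],[0.74,0.205,0.1],[0.74,0.205,0.1],[0.74,0.205,0.1],[0.74,0.205,0.1],[0.74,0.205,0.1],[0.74,0.205,0.1],[0.74,0.205,0.1]], dr=[[0,0,0],[0,0,0],[0,0,0],[0,0,0],[0,0,0],[0,0,0],[0,0,0],[0,0,0.03]])

```text
time: 3.1
tool_pos: [505.5, 197.1, 200.1]
tcp_rot: [-3.141, 0.0, 1.427]
contact_force: [0.6, -1.2, -0.5]
grip_width: 91.6
```

```bash
python3 go.py 503 201 150 180 0 82
python3 - <<'E'
from h import *
from plant import capture
for n in("side","top"):
    c=capture(n);cv2.imwrite(f"pics/{n}1.png",c["image"])
    if n=="side":crop(c,190,200,160,160,4,"pics/cs1.png")
E
```

```text
t 3.10 pos [505.5 197.1 200.1] rpy deg [-1.7997e+02  2.0000e-02  8.1780e+01] F [ 0.6 -1.2 -0.5] w 91.6 q [ 0.23  0.42  1.55 -0.    1.18  0.37]
shift units [ 0.058 -0.051  0.835]
turn units [-0.004  0.003 -0.028]
```

View pics/cs1.png

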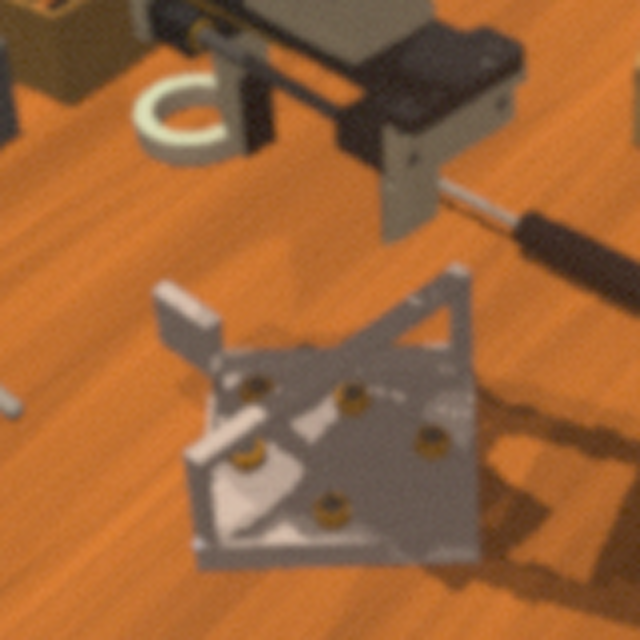

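View pics/top1.png

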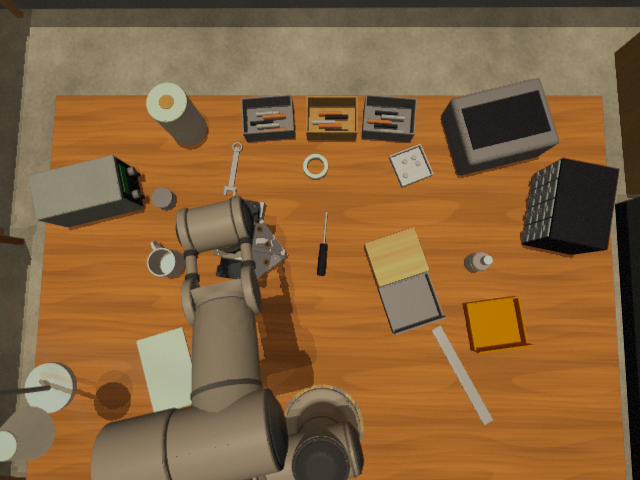

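The arm stands over the bail, jaws astride it, about 5 mm short of centre. I correct that and descend to TCP z = 74.

>>> carry_out(xyz=[[0.06,-0.05,0.3],[0,0,0.4],[0,0,0.4],[0,0,0.4],[0,0,0.3],[0,0,0.2],[0,0,0.1],[0,0,0]], dr=[[0,0,-0.03],[0,0,0],[0,0,0],[0,0,0],[0,0,0],[0,0,0],[0,0,0],[0,0,0]])

```text
time: 4.2
tool_pos: [502.8, 199.5, 74.7]
tcp_rot: [-3.141, 0.0, 1.431]
contact_force: [-0.3, -0.1, -0.8]
grip_width: 91.6
```

```bash
python3 go.py 503 201 74 180 0 82
python3 - <<'E'
from h import *
from plant import capture
c=capture("side");crop(c,190,200,160,160,4,"pics/cs2.png")
E
```

```text
t 4.20 pos [502.8 199.5  74.7] rpy deg [-1.7999e+02  1.0000e-02  8.2000e+01] F [-0.3 -0.1 -0.8] w 91.6 q [ 0.24  0.57  1.69 -0.    0.88  0.38]
shift units [ 0.025 -0.     0.011]
turn units [-0.002  0.002  0.   ]
```

View pics/cs2.png

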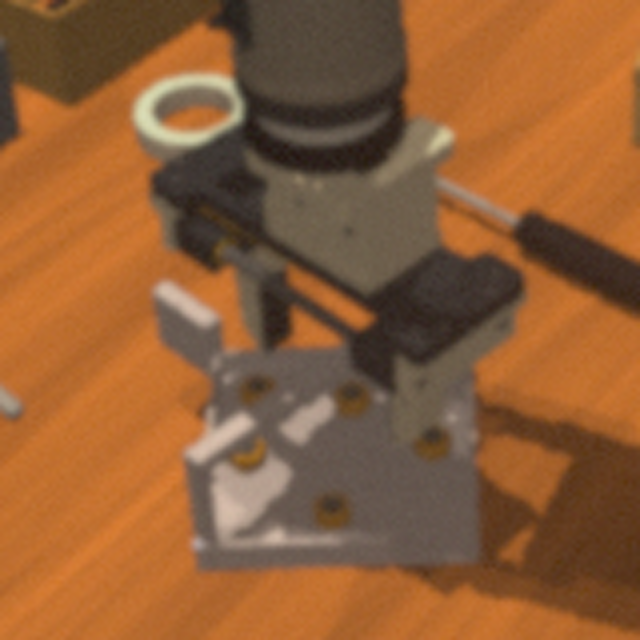

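The jaws straddle the bail, with fingers clear of nuts and rim. I close them.

>>> carry_out(xyz=[[0,0,0],[0,0,0],[0,0,0],[0,0,0],[0,0,0],[0,0,0],[0,0,0],[0,0,0]], dr=[[0,0,0],[0,0,0],[0,0,0],[0,0,0],[0,0,0],[0,0,0],[0,0,0],[0,0,0]], gripper=-1)

```text
time: 5.25
tool_pos: [502.8, 199.6, 74.7]
tcp_rot: [3.142, 0.0, 1.431]
contact_force: [-0.5, -0.5, -0.3]
grip_width: 16.4
```

>>> carry_out(xyz=[[0,0,0],[0,0,0],[0,0,0],[0,0,-0.03],[0,0,-0.06],[0,0,-0.1],[0,0,-0.1],[0,0,-0.05]], dr=[[0,0,0],[0,0,0],[0,0,0],[0,0,0],[0,0,0],[0,0,0],[0,0,0],[0,0,0]])

```text
time: 6.25
tool_pos: [503.1, 199.7, 95.7]
tcp_rot: [3.141, -0.0, 1.431]
contact_force: [0.2, 0.8, -4.6]
grip_width: 11.7
```

```bash
python3 go.py 503 201 74 180 0 82
python3 - <<'E'
from h import *
from plant import capture
c=capture("side");crop(c,190,200,160,160,4,"pics/cs3.png")
E
```

```text
t 6.25 pos [503.1 199.7  95.7] rpy deg [ 1.7995e+02 -1.0000e-02  8.2010e+01] F [ 0.2  0.8 -4.6] w 11.7 q [ 0.24  0.54  1.68 -0.    0.93  0.38]
shift units [ 0.021 -0.005  0.362]
turn units [ 0.006 -0.002  0.001]
```

View pics/cs3.png

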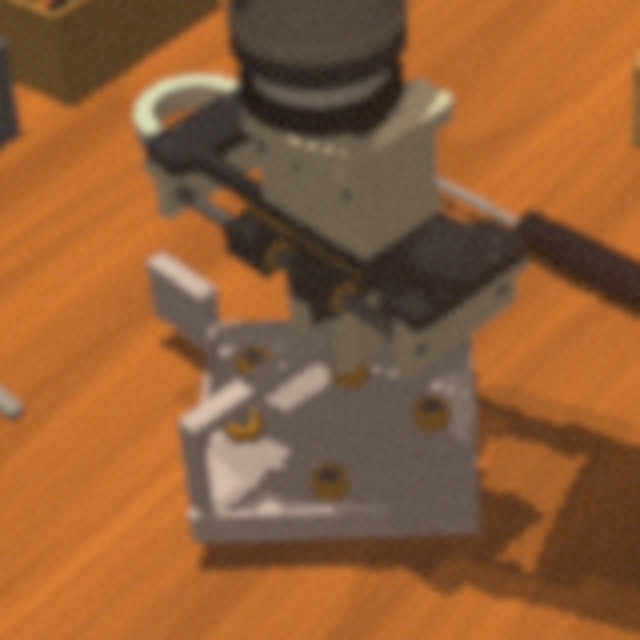

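Held (11.7 mm wide, 4.6 N) and level. I keep lifting, with gentle ramps.

>>> carry_out(xyz=[[0,0,-0.1],[0,0,-0.2],[0,0,-0.25],[0,0,-0.3],[0,0,-0.3],[0,0,-0.2],[0,0,-0.1],[0,0,0]], dr=[[0,0,0],[0,0,0],[0,0,0],[0,0,0],[0,0,0],[0,0,0],[0,0,0],[0,0,0]])

```text
time: 7.3
tool_pos: [502.9, 199.6, 182.3]
tcp_rot: [3.141, -0.0, 1.431]
contact_force: [-0.7, 0.0, -4.7]
grip_width: 11.8
```

```bash
python3 go.py 484.3 -207.3 182 180 0 109.3
```

```text
t 7.30 pos [502.9 199.6 182.3] rpy deg [179.97  -0.    82.  ] F [-0.7  0.  -4.7] w 11.8 q [ 0.24  0.43  1.58 -0.    1.13  0.38]
shift units [-6.759e+00  6.370e-01  5.000e-03]
turn units [ 3.000e-03  0.000e+00 -3.412e+00]
```

>>> carry_out(xyz=[[-0.1,0.01,0],[-0.2,0.02,0],[-0.3,0.03,0],[-0.4,0.04,0],[-0.5,0.045,0],[-0.5,0.045,0],[-0.5,0.045,0],[-0.5,0.045,0]], dr=[[0,0,0],[0,0,0],[0,0,0],[0,0,0],[0,0,0],[0,0,0],[0,0,0],[0,0,0]])

```text
time: 8.3
tool_pos: [493.9, 16.9, 182.1]
tcp_rot: [-3.142, 0.0, 1.431]
contact_force: [-0.2, 0.3, -4.1]
grip_width: 11.8
```

>>> carry_out(xyz=[[-0.5,0.045,0],[-0.5,0.045,0],[-0.5,0.045,0],[-0.5,0.045,0],[-0.5,0.045,0],[-0.5,0.045,0],[-0.4,0.04,0],[-0.25,0.03,0]], dr=[[0,0,0],[0,0,0],[0,0,0],[0,0,0],[0,0,0],[0,0,0],[0,0,0],[0,0,0]])

```text
time: 9.3
tool_pos: [483.3, -202.6, 182.0]
tcp_rot: [-3.141, 0.0, 1.429]
contact_force: [-0.5, -0.1, -4.7]
grip_width: 11.8
```

>>> carry_out(xyz=[[-0.1,0,0],[0,0,0],[0,0,0],[0,0,0],[0,0,0],[0,0,0],[0,0,0],[0,0,0]], dr=[[0,0,0],[0,0,-0.3],[0,0,-0.5],[0,0,-0.7],[0,0,-0.7],[0,0,-0.7],[0,0,-0.4],[0,0,-0.1]])

```text
time: 10.3
tool_pos: [483.2, -206.1, 182.1]
tcp_rot: [-3.141, -0.0, 1.907]
contact_force: [0.0, 0.3, -3.7]
grip_width: 11.6
```

```bash
python3 go.py 484.3 -207.3 182 180 0 109.3
python3 - <<'E'
from h import *
from plant import capture
for n in("side","top"):
    c=capture(n);pickle.dump(c,open(f"{n}4.pkl","wb"))
    if n=="side":crop(c,310,80,150,190,4,"pics/cs4.png")
    else:crop(c,330,190,140,150,4,"pics/ct4.png")
E
```

```text
t 10.30 pos [ 483.2 -206.1  182.1] rpy deg [-1.7999e+02 -1.0000e-02  1.0926e+02] F [ 0.   0.3 -3.7] w 11.6 q [-0.55  0.41  1.62  0.    1.11 -0.89]
shift units [-0.025  0.01   0.002]
turn units [-0.001 -0.002 -0.005]
```

View pics/cs4.png

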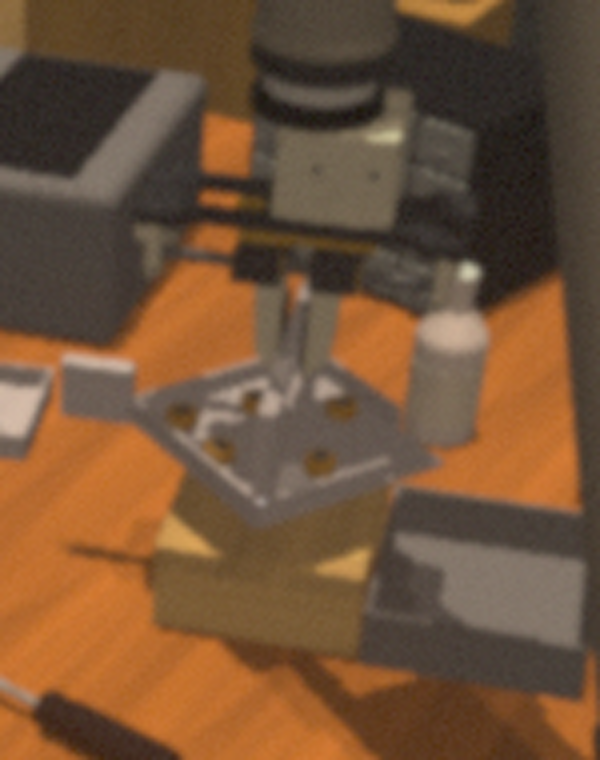

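View pics/ct4.png

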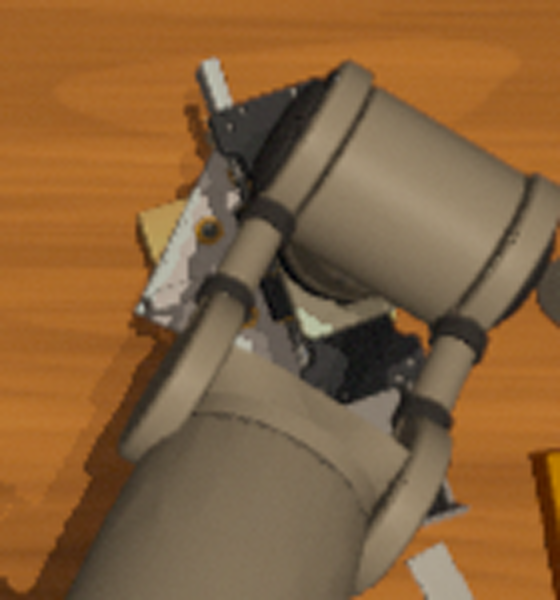

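Run:
```python
from h import *
t=load("top4.pkl");s=load("side4.pkl")
T=lambda x,y:(330+(x+.5)/4-.5,190+(y+.5)/4-.5);C=lambda x,y:(310+(x+.5)/4-.5,80+(y+.5)/4-.5)
tab=onz(t,*T(213,84),147.4);nose=onz(s,*C(441,464),110.4)
tabs=onz(s,*C(99,363),147.4)
print(tab,tabs,tri(t,T(213,84),s,C(99,363)),nose);d=tab-nose;print(np.linalg.norm(d[:2]),np.degrees(np.arctan2(d[1],d[0])))
c=np.array([484.3,-207.3]);u=np.array([np.cos(np.radians(19.3)),np.sin(np.radians(19.3))])
print("want tab",c+120*u,"nose",c-99*u)
```

```text
[ 599.33069568 -159.73106257  147.4       ] [ 595.96230973 -163.67778954  147.4       ] (array([ 596.92390235, -160.67936388,  148.86501096]), np.float64(4.831685587489195)) [ 391.11682212 -234.56996117  110.4       ]
221.25523244764483 19.770102271803978
want tab [ 597.55611419 -167.63827287] nose [ 390.86370579 -240.02092488]
```

The tray is level and all five nuts show. Tab and nose measure about 5 mm to +y of their targets, so I shift about 4 mm along the bail, lower to just above the stand and look again.

>>> carry_out(xyz=[[-0.02,0,0.05],[-0.03,0,0.1],[-0.02,0,0.15],[0,0,0.15],[0,0,0.1],[0,0,0.05],[0,0,0],[0,0,0]], dr=[[0,0,0],[0,0,0],[0,0,0],[0,0,0],[0,0,0],[0,0,0],[0,0,0],[0,0,0]])

```text
time: 11.4
tool_pos: [484.9, -210.7, 146.4]
tcp_rot: [3.141, 0.001, 1.906]
contact_force: [-0.6, 0.4, -4.4]
grip_width: 11.4
```

```bash
python3 go.py 484.3 -210 140 180 0 109.3
python3 - <<'E'
from h import *
from plant import capture
for n in("side","top"):
    c=capture(n);pickle.dump(c,open(f"{n}5.pkl","wb"))
    if n=="side":crop(c,315,150,140,110,5.5,"pics/cs5.png")
    else:crop(c,340,195,130,130,4.5,"pics/ct5.png")
E
```

```text
t 11.40 pos [ 484.9 -210.7  146.4] rpy deg [1.7997e+02 3.0000e-02 1.0921e+02] F [-0.6  0.4 -4.4] w 11.4 q [-0.55  0.45  1.66 -0.    1.03 -0.89]
shift units [ 0.014 -0.006  0.107]
turn units [ 0.003  0.004 -0.012]
```

View pics/cs5.png

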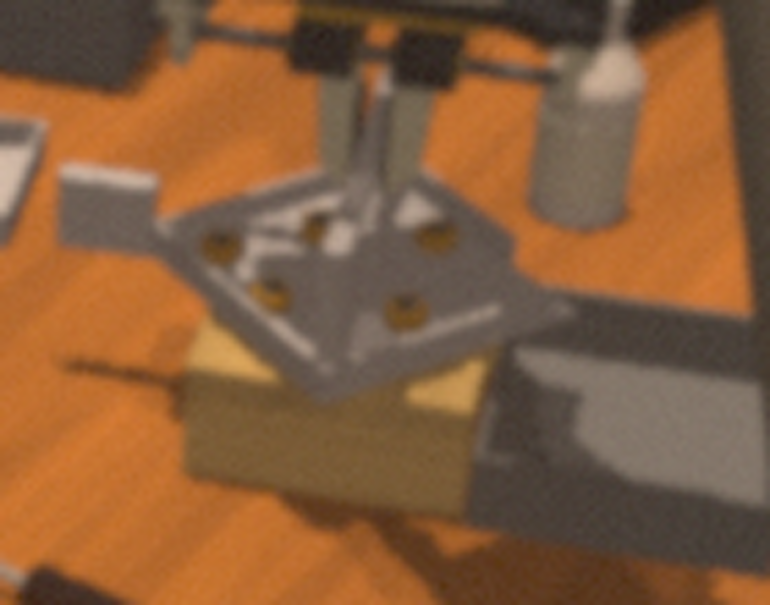

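View pics/ct5.png

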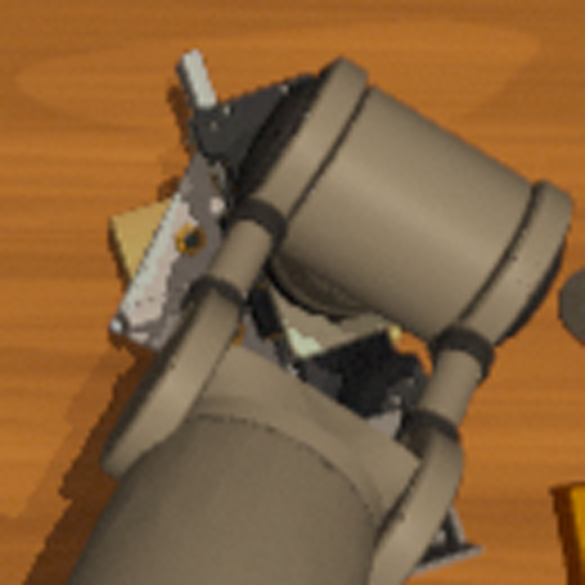

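Run:
```python
from h import *
t=load("top5.pkl");s=load("side5.pkl")
T=lambda x,y:(340+(x+.5)/4.5-.5,195+(y+.5)/4.5-.5);C=lambda x,y:(315+(x+.5)/5.5-.5,150+(y+.5)/5.5-.5)
z=71.7
tab=onz(t,*T(199,78),z+40);tabs=onz(s,*C(109,174),z+40);nose=onz(s,*C(576,310),z+1.5);sc=onz(s,*C(318,404),z)
scT=onz(t,*T(117,325),z+20)
a=np.radians(19.3);u=np.array([np.cos(a),np.sin(a)]);v=np.array([-u[1],u[0]]);c=np.array([484.3,-207.3])
for n,p,w in(("tabT",tab,(120,0)),("tabS",tabs,(120,0)),("noseS",nose,(-99,0)),("cornerS",sc,(0,99)),("cornerT",scT,(0,99))):
    d=p[:2]-c;e=(d@u,d@v);print(n,np.round(p,1),"stand frame",np.round(e,1),"err",np.round(np.array(e)-w,1))
```

```text
tabT [ 602.  -166.8  111.7] stand frame [124.5  -0.7] err [ 4.5 -0.7]
tabS [ 599.  -170.3  111.7] stand frame [120.5  -3. ] err [ 0.5 -3. ]
noseS [ 392.6 -245.8   73.2] stand frame [-99.3  -6. ] err [-0.3 -6. ]
cornerS [ 454.5 -116.    71.7] stand frame [ 2.1 96. ] err [ 2.1 -3. ]
cornerT [ 451.6 -118.3   91.7] stand frame [-1.4 94.8] err [-1.4 -4.2]
```

>>> carry_out(xyz=[[0.03,-0.01,0.02],[0.015,0,0.04],[0,0,0.02],[0,0,0.02],[0,0,0],[0,0,0]], dr=[[0,0,0.03],[0,0,0.03],[0,0,0],[0,0,0],[0,0,0],[0,0,0]])

```text
time: 12.25
tool_pos: [483.3, -208.3, 140.1]
tcp_rot: [3.142, 0.0, 1.898]
contact_force: [0.3, 0.8, -4.9]
grip_width: 11.5
```

```bash
python3 go.py 484.3 -210 139.5 180 0 109.3
```

```text
t 12.25 pos [ 483.3 -208.3  140.1] rpy deg [1.8000e+02 1.0000e-02 1.0873e+02] F [ 0.3  0.8 -4.9] w 11.5 q [-0.55  0.46  1.67 -0.    1.01 -0.88]
shift units [-0.033  0.006  0.011]
turn units [ 0.     0.001 -0.072]
```

>>> carry_out(xyz=[[0,0,0.015],[0,0,0]], dr=[[0,0,0],[0,0,0]])

```text
time: 12.5
tool_pos: [483.4, -208.3, 139.6]
tcp_rot: [3.141, 0.001, 1.898]
contact_force: [-1.0, 0.6, 0.6]
grip_width: 11.7
```

>>> carry_out(xyz=[[0,0,0.012],[0,0,0]], dr=[[0,0,0],[0,0,0]])

```text
time: 12.75
tool_pos: [483.4, -208.3, 139.6]
tcp_rot: [3.141, 0.001, 1.898]
contact_force: [-3.2, 2.1, 6.8]
grip_width: 11.8
```

Seated on the stand (weight gone, light contact). I release.

>>> carry_out(xyz=[[0,0,0],[0,0,0],[0,0,0],[0,0,0],[0,0,0],[0,0,0]], dr=[[0,0,0],[0,0,0],[0,0,0],[0,0,0],[0,0,0],[0,0,0]], gripper=0)

```text
time: 13.5
tool_pos: [483.3, -208.2, 138.4]
tcp_rot: [-3.142, 0.0, 1.898]
contact_force: [0.7, 0.1, 0.2]
grip_width: 45.9
```

>>> carry_out(xyz=[[0,0,-0.1],[0,0,-0.3],[0,0,-0.5],[0,0,-0.6],[0,0,-0.5],[0,0,0]], dr=[[0,0,0],[0,0,0],[0,0,0],[0,0,0],[0,0,0],[0,0,0]])

```text
time: 14.25
tool_pos: [484.2, -208.8, 261.3]
tcp_rot: [3.138, 0.004, 1.898]
contact_force: [-0.5, 0.2, -0.5]
grip_width: 46.0
```

>>> carry_out(xyz=[[0,0,0],[0,0,0],[0,0,0],[0,0,0],[0,0,0],[0,0,0],[0,0,0],[0,0,0]], dr=[[0,0,1],[0,0,1],[0,0,1],[0,0,1],[0,0,1],[0,0,1],[0,0,1],[0,0,1]])

```text
time: 15.25
tool_pos: [482.8, -207.9, 257.4]
tcp_rot: [-3.14, 0.001, 0.776]
contact_force: [-0.5, 0.5, -0.1]
grip_width: 45.8
```

```bash
python3 go.py 603 -167 240 180 0 19.3
python3 - <<'E'
from h import *
from plant import capture
for n in("side","top"):
    c=capture(n);pickle.dump(c,open(f"{n}6.pkl","wb"))
    if n=="side":crop(c,315,150,140,110,5.5,"pics/cs6.png")
    else:crop(c,340,195,130,130,4.5,"pics/ct6.png")
E
```

```text
t 15.25 pos [ 482.8 -207.9  257.4] rpy deg [-1.7989e+02  3.0000e-02  4.4460e+01] F [-0.5  0.5 -0.1] w 45.8 q [-0.55  0.34  1.51 -0.    1.3   0.24]
shift units [1.908 0.916 0.287]
turn units [-0.012  0.007  3.145]
```

View pics/cs6.png

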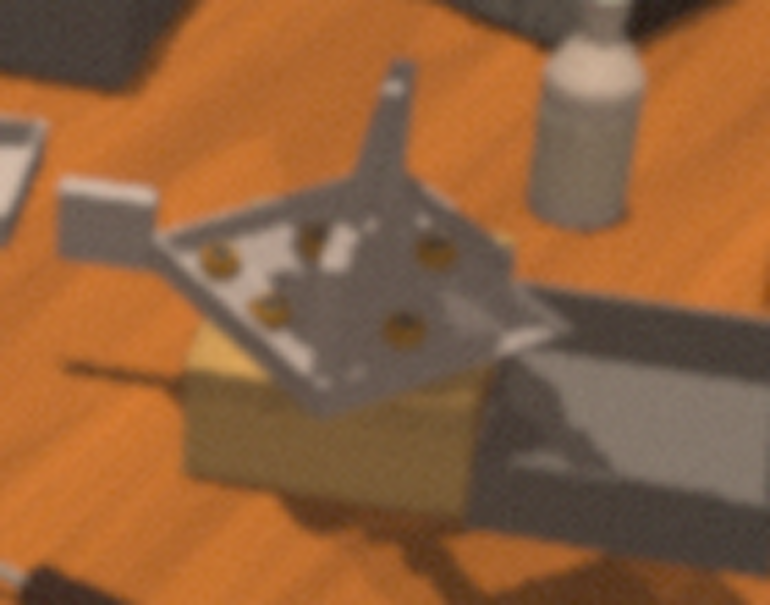

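View pics/ct6.png

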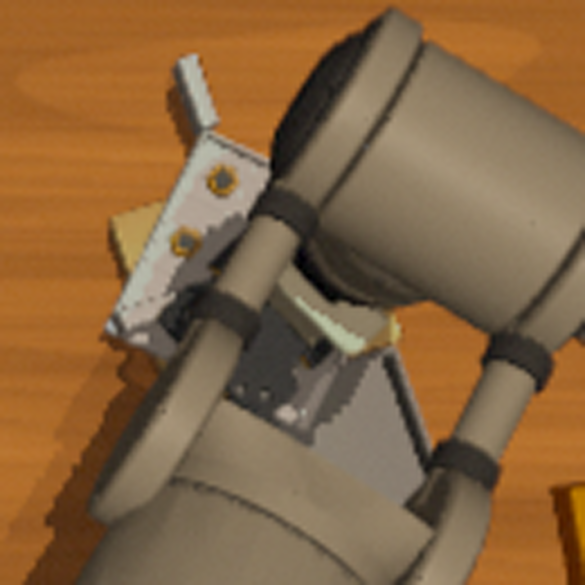

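The tray sits flat on the stand with the five nuts inside; the nose at (572,328) in the crop overhangs the bin. Next I measure the tab.

Run:
```python
from h import *
t=load("top6.pkl");s=load("side6.pkl")
T=lambda x,y:(340+(x+.5)/4.5-.5,195+(y+.5)/4.5-.5);C=lambda x,y:(315+(x+.5)/5.5-.5,150+(y+.5)/5.5-.5)
z=65
a=np.radians(19.3);u=np.array([np.cos(a),np.sin(a)]);v=np.array([-u[1],u[0]]);c=np.array([484.3,-207.3])
for n,p,w in(("tabT",onz(t,*T(196,92),z+40),(120,0)),("tabS",onz(s,*C(109,188),z+40),(120,0)),("noseS",onz(s,*C(573,328),z+1.5),(-99,0)),("cornerS",onz(s,*C(318,418),z),(0,99)),("cornerT",onz(t,*T(112,328),z+20),(0,99)),("backT",onz(t,*T(207,133),z+21),(99,0)),
 ("tab1",onz(t,*T(186,59),z+40),(143,0)),("tab2",onz(t,*T(206,126),z+40),(97,0))):
    d=p[:2]-c;e=(d@u,d@v);print(n,np.round(p,1),"stand frame",np.round(e,1),"err",np.round(np.array(e)-w,1))
print(tri(t,T(196,92),s,C(109,187)))
```

```text
tabT [ 594.4 -165.7  105. ] stand frame [117.7   2.8] err [-2.3  2.8]
tabS [ 598.1 -169.2  105. ] stand frame [120.   -1.6] err [ 0.  -1.6]
noseS [ 391.  -241.1   66.5] stand frame [-99.3  -1.1] err [-0.3 -1.1]
cornerS [ 453.6 -115.3   65. ] stand frame [ 1.4 97. ] err [ 1.4 -2. ]
cornerT [ 450.1 -115.7   85. ] stand frame [-2.  97.7] err [-2.  -1.3]
backT [ 571.8 -174.8   86. ] stand frame [93.3  1.8] err [-5.7  1.8]
tab1 [ 614.9 -159.7  105. ] stand frame [139.    1.7] err [-4.   1.7]
tab2 [ 573.4 -171.7  105. ] stand frame [95.8  4.1] err [-1.2  4.1]
(array([ 594.50834532, -164.88765401,  108.79695727]), np.float64(1.6095469653617407))
```

>>> carry_out(xyz=[[0,0,0],[0,0,0],[0,0,0],[0,0,0],[0,0,0]], dr=[[0,0,0.8],[0,0,0.8],[0,0,0.8],[0,0,0.76],[0,0,0]])

```text
time: 15.98
tool_pos: [483.0, -208.1, 258.0]
tcp_rot: [-3.141, 0.001, 0.343]
contact_force: [0.0, -0.1, -0.8]
grip_width: 46.0
```

```bash
python3 go.py 601 -166.5 200 180 0 19.1
```

```text
t 15.97 pos [ 483.  -208.1  258. ] rpy deg [-1.7996e+02  4.0000e-02  1.9640e+01] F [ 0.  -0.1 -0.8] w 46.0 q [-0.55  0.34  1.51 -0.    1.3   0.68]
shift units [2.085 0.009 0.965]
turn units [-0.005  0.005  0.068]
```

>>> carry_out(xyz=[[0.4,0.002,0],[0.5,0.002,0],[0.5,0.002,0.1],[0.4,0.002,0.2],[0.28,0.002,0.2],[0,0,0.3],[0,0,0.17],[0,0,0]], dr=[[0,0,0.07],[0,0,0],[0,0,0],[0,0,0],[0,0,0],[0,0,0],[0,0,0],[0,0,0]])

```text
time: 16.98
tool_pos: [600.9, -168.2, 199.4]
tcp_rot: [-3.14, 0.002, 0.33]
contact_force: [-0.3, 0.2, 0.3]
grip_width: 45.8
```

```bash
python3 go.py 601 -166.5 96 180 0 19.1
python3 - <<'E'
from h import *
from plant import capture
c=capture("side");pickle.dump(c,open("side7.pkl","wb"));crop(c,290,90,150,140,4.2,"pics/cs7.png")
c=capture("top");crop(c,340,160,130,130,4.5,"pics/ct7.png")
E
```

```text
t 16.98 pos [ 600.9 -168.2  199.4] rpy deg [-1.7993e+02  9.0000e-02  1.8920e+01] F [-0.3  0.2  0.3] w 45.8 q [-0.4   0.56  1.3  -0.    1.28  0.85]
shift units [ 0.013 -0.024  1.724]
turn units [-0.009  0.011 -0.022]
```

View pics/cs7.png

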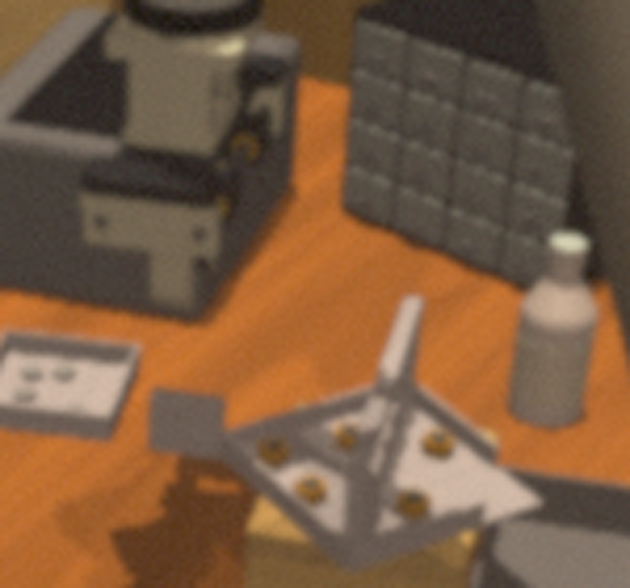

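View pics/ct7.png

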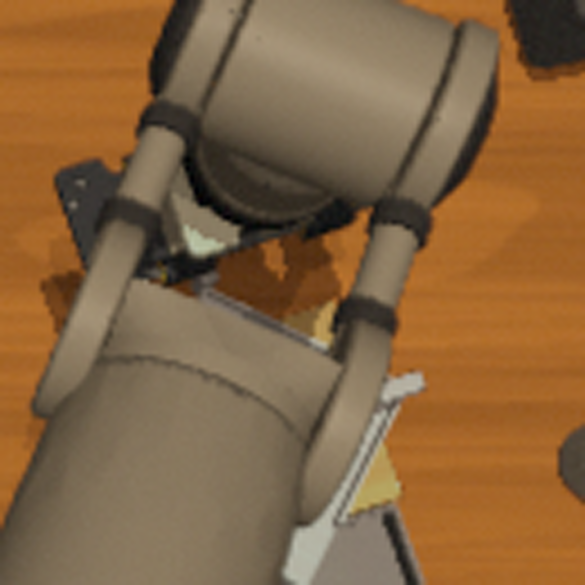

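The gripper is above the tab, and all five nuts are still in place. I descend onto the tab.

>>> carry_out(xyz=[[0.01,-0.025,0.2],[0,0,0.35],[0,0,0.4],[0,0,0.35],[0,0,0.25],[0,0,0.12],[0,0,0.05],[0,0,0]], dr=[[0,0,-0.01],[0,0,0],[0,0,0],[0,0,0],[0,0,0],[0,0,0],[0,0,0],[0,0,0]])

```text
time: 18.08
tool_pos: [601.8, -166.7, 97.5]
tcp_rot: [3.141, -0.001, 0.331]
contact_force: [-0.5, -0.5, 0.9]
grip_width: 46.3
```

```bash
python3 go.py 601 -166.5 96 180 0 19.1
python3 - <<'E'
from h import *
from plant import capture
c=capture("side");crop(c,290,90,150,140,4.2,"pics/cs8.png")
c=capture("top");crop(c,340,160,130,130,4.5,"pics/ct8.png")
E
```

```text
t 18.07 pos [ 601.8 -166.7   97.5] rpy deg [ 1.7996e+02 -4.0000e-02  1.8970e+01] F [-0.5 -0.5  0.9] w 46.3 q [-0.39  0.66  1.42 -0.    1.05  0.85]
shift units [-0.012 -0.007  0.025]
turn units [ 0.005 -0.004 -0.016]
```

View pics/cs8.png

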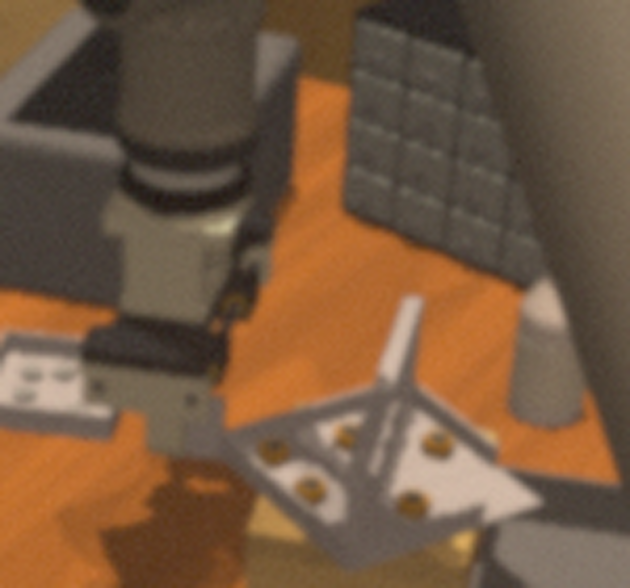

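>>> carry_out(xyz=[[0,0,0.02],[0,0,0],[0,0,0],[0,0,0],[0,0,0],[0,0,0],[0,0,0],[0,0,0]], dr=[[0,0,0],[0,0,0],[0,0,0],[0,0,0],[0,0,0],[0,0,0],[0,0,0],[0,0,0]], gripper=-1)

```text
time: 19.18
tool_pos: [601.6, -166.5, 95.9]
tcp_rot: [-3.142, 0.0, 0.331]
contact_force: [-0.2, 2.0, 0.4]
grip_width: 11.5
```

```bash
cat > tip.py <<'E'
import sys,numpy as np
from scipy.spatial.transform import Rotation as R
from plant import get_obs
# reference grip pose flat
def tip(th,P0,yaw,off=(0,0,0)):
    R0=R.from_euler("xyz",[np.pi,0,np.radians(yaw)]);a=np.radians(19.3);u=np.array([np.cos(a),np.sin(a),0])
    c=np.array([484.3,-207.3,65.]);P0=np.array(P0,float)
    v=np.array([-u[1],u[0],0]);piv=c-65*u; piv=piv+v*((P0-piv)@v)
    Q=R.from_rotvec(-np.radians(th)*v)
    P=piv+Q.apply(P0-piv)+np.array(off);Rt=Q*R0
    o=get_obs();Rc=R.from_euler("xyz",o["tcp_rot"])
    cur=np.degrees((Rc*R0.inv()).as_rotvec())@-v
    print("t %.2f"%o["time"],"pos",o["tool_pos"].round(1),"tilt %.2f"%cur,"F",o["contact_force"].round(1),"M",o["moment"].round(2),"w %.1f"%o["grip_width"],"q",o["joint_positions"].round(2))
    print("target",P.round(1),"shift",(Rc.inv().apply(P-o["tool_pos"])/60).round(3),"turn",(np.degrees((Rc.inv()*Rt).as_rotvec())/8).round(3))
E
python3 go.py 601 -166.5 96 180 0 19.1
```

```text
t 19.18 pos [ 601.6 -166.5   95.9] rpy deg [-180.      0.     18.97] F [-0.2  2.   0.4] w 11.5 q [-0.39  0.67  1.42 -0.    1.05  0.85]
shift units [-0.009 -0.003 -0.001]
turn units [-0.     0.    -0.017]
```

>>> carry_out(xyz=[[-0.008,0,-0.044],[-0.012,0,-0.066],[-0.016,0,-0.088],[-0.016,0,-0.088],[-0.016,0,-0.088],[-0.016,0,-0.088],[-0.016,0,-0.088],[-0.016,0,-0.088]], dr=[[0,0.1,0],[0,0.15,0],[0,0.2,0],[0,0.2,0],[0,0.2,0],[0,0.2,0],[0,0.2,0],[0,0.2,0]])

```text
time: 20.18
tool_pos: [591.6, -170.0, 133.7]
tcp_rot: [3.142, -0.204, 0.331]
contact_force: [-0.4, 1.0, -3.0]
grip_width: 11.8
```

Run:
```python
from tip import tip
from h import *
tip(11.6,(601.6,-166.5,95.9),18.97)
from plant import capture
c=capture("side");crop(c,290,90,160,140,4.2,"pics/cs9.png")
tip(24,(601.6,-166.5,95.9),18.97)
```

```text
t 20.18 pos [ 591.6 -170.   133.7] tilt 11.70 F [-0.4  1.  -3. ] M [-0.01  0.09 -0.06] w 11.8 q [-0.48  0.54  1.57  0.19  0.9   0.66]
target [ 592.1 -169.8  133.3] shift [0.007 0.    0.007] turn [ 0.009 -0.012  0.   ]
t 20.23 pos [ 591.4 -170.2  134.2] tilt 11.76 F [-0.8  0.3 -3. ] M [ 0.06 -0.   -0.04] w 11.8 q [-0.48  0.54  1.57  0.19  0.9   0.66]
target [ 574.3 -176.1  170.2] shift [-0.172 -0.    -0.649] turn [0.021 1.53  0.   ]
```

View pics/cs9.png

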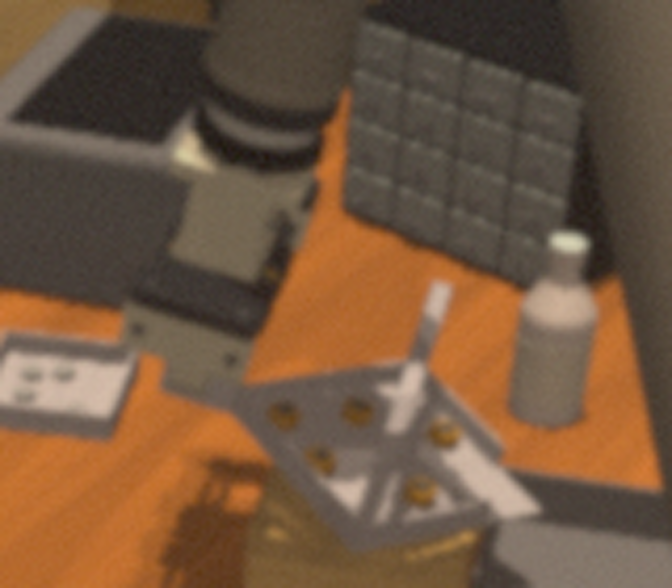

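The tray tips cleanly about the edge, with all nuts inside. I continue.

>>> carry_out(xyz=[[-0.012,0,-0.08],[-0.016,0,-0.088],[-0.016,0,-0.088],[-0.016,0,-0.088],[-0.016,0,-0.088],[-0.016,0,-0.088],[-0.016,0,-0.088],[-0.016,0,-0.088]], dr=[[0,0.2,0],[0,0.2,0],[0,0.2,0],[0,0.2,0],[0,0.2,0],[0,0.2,0],[0,0.2,0],[0,0.2,0]])

```text
time: 21.22
tool_pos: [573.1, -176.4, 171.3]
tcp_rot: [3.141, -0.427, 0.331]
contact_force: [-2.1, 0.5, -1.2]
grip_width: 11.6
```

Run:
```python
from tip import tip
from h import *
tip(24.5,(601.6,-166.5,95.9),18.97)
from plant import capture
c=capture("side");crop(c,290,90,160,140,4.2,"pics/cs10.png")
tip(37,(601.6,-166.5,95.9),18.97)
```

```text
t 21.23 pos [ 573.1 -176.4  171.3] tilt 24.49 F [-2.1  0.5 -1.2] M [-0.1   0.66 -0.04] w 11.6 q [-0.59  0.42  1.72  0.48  0.79  0.34]
target [ 573.4 -176.4  171.6] shift [ 0.007  0.001 -0.003] turn [0.021 0.001 0.003]
t 21.27 pos [ 572.9 -176.6  171.6] tilt 24.56 F [-0.4 -0.6 -1.9] M [-0.08  0.45 -0.03] w 11.5 q [-0.59  0.42  1.73  0.49  0.79  0.34]
target [ 548.1 -185.2  203.5] shift [-0.177  0.003 -0.665] turn [0.033 1.555 0.004]
```

View pics/cs10.png

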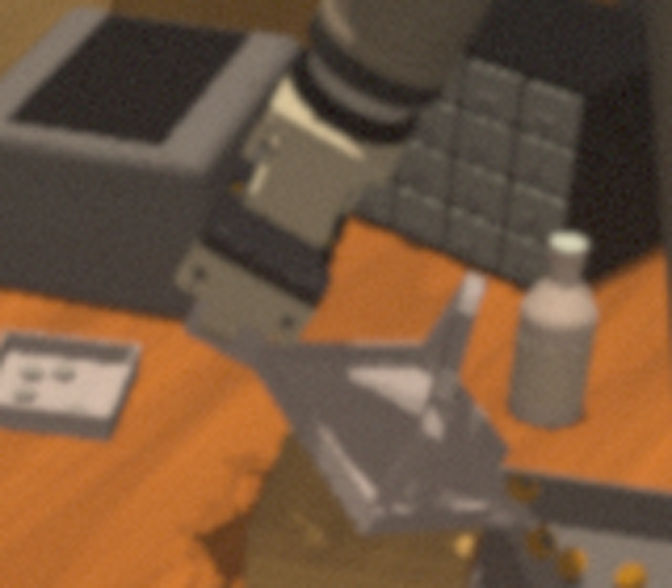

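By 24° the nuts are sliding out: four show at the nose or in the bin. I go on to about 33° and look for the fifth.

>>> carry_out(xyz=[[0,0,0],[0,0,0],[-0.016,0,-0.088],[-0.016,0,-0.088],[-0.016,0,-0.088],[-0.016,0,-0.088],[-0.016,0,-0.088],[0,0,0]], dr=[[0,0,0],[0,0,0],[0,0.2,0],[0,0.2,0],[0,0.2,0],[0,0.2,0],[0,0.2,0],[0,0,0]])

```text
time: 22.28
tool_pos: [557.8, -181.8, 192.1]
tcp_rot: [3.141, -0.565, 0.331]
contact_force: [-0.8, -0.4, -1.8]
grip_width: 12.0
```

Run:
```python
from tip import tip
from h import *
tip(32.5,(601.6,-166.5,95.9),18.97)
from plant import capture
c=capture("side");crop(c,310,110,160,140,4.2,"pics/cs11.png");
c=capture("top");crop(c,340,210,130,130,4.5,"pics/ct11.png")
```

```text
t 22.27 pos [ 557.8 -181.8  192.1] tilt 32.39 F [-0.8 -0.4 -1.8] M [-0.18  0.62 -0.02] w 12.0 q [-0.68  0.36  1.82  0.71  0.77  0.09]
target [ 558.  -181.8  192.7] shift [ 0.007  0.    -0.007] turn [0.027 0.013 0.003]
```

View pics/cs11.png

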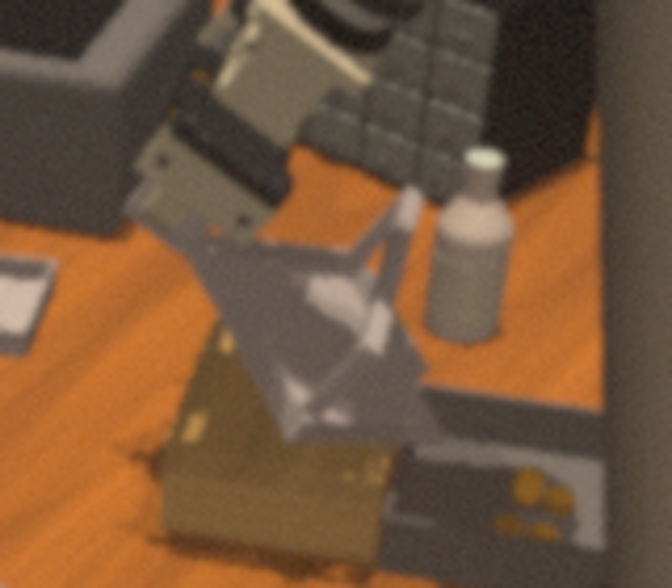

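View pics/ct11.png

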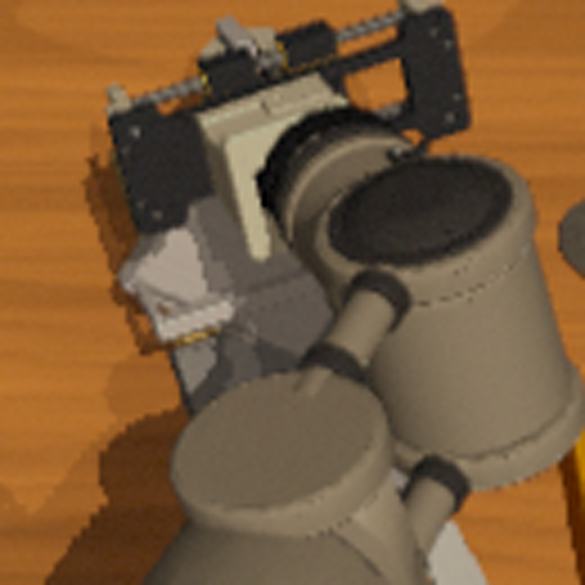

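Run:
```python
from h import *
from plant import capture
c=capture("side");im=c["image"][190:250,390:465];im=cv2.convertScaleAbs(im,alpha=1.8,beta=10)
im2=cv2.convertScaleAbs(c["image"][160:220,350:425],alpha=1.8,beta=10)
cv2.imwrite("pics/cb11.png",np.vstack([cv2.resize(im,None,fx=5,fy=5,interpolation=2),cv2.resize(im2,None,fx=5,fy=5,interpolation=2)]))
```

```text
(no output)
```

View pics/cb11.png

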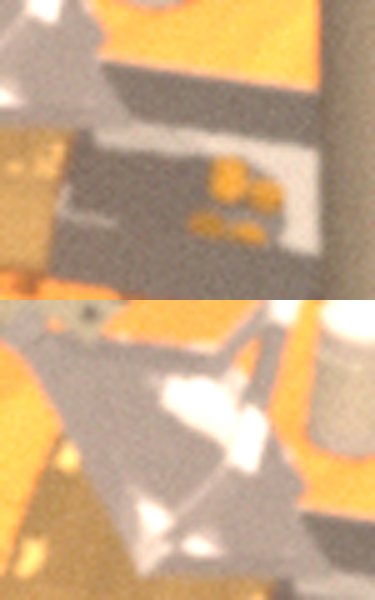

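Four brass blobs show in the bin, the upper one tall, so possibly two nuts. The strip behind the near rim is hidden. I raise to about 40°, then rock slightly for a possible straggler.

>>> carry_out(xyz=[[-0.016,0,-0.088],[-0.016,0,-0.088],[-0.016,0,-0.088],[-0.016,0,-0.088],[-0.016,0,-0.09],[0,0,0],[0,0,0],[0,0,0]], dr=[[0,0.2,0],[0,0.2,0],[0,0.2,0],[0,0.2,0],[0,0.2,0],[0,0,0],[0,0,0],[0,0,0]])

```text
time: 23.42
tool_pos: [539.8, -187.7, 210.7]
tcp_rot: [3.141, -0.704, 0.332]
contact_force: [-1.6, -1.3, -3.1]
grip_width: 11.7
```

Run:
```python
from tip import tip
from h import *
tip(40,(601.6,-166.5,95.9),18.97)
from plant import capture
c=capture("side");im=c["image"][190:250,390:465];im=cv2.convertScaleAbs(im,alpha=1.8,beta=10)
im2=cv2.convertScaleAbs(c["image"][160:220,350:425],alpha=1.8,beta=10)
cv2.imwrite("pics/cb12.png",np.vstack([cv2.resize(im,None,fx=5,fy=5,interpolation=2),cv2.resize(im2,None,fx=5,fy=5,interpolation=2)]))
```

```text
t 23.43 pos [ 539.8 -187.7  210.7] tilt 40.36 F [-1.6 -1.3 -3.1] M [-0.29  0.83  0.01] w 11.7 q [-0.78  0.32  1.91  0.93  0.81 -0.18]
target [ 541.1 -187.7  210.3] shift [0.012 0.007 0.019] turn [ 0.025 -0.045  0.014]
```

View pics/cb12.png

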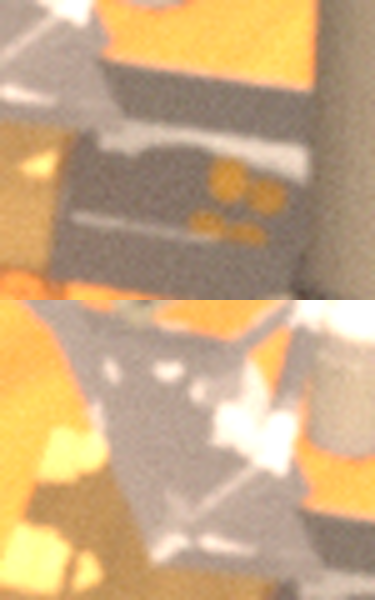

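>>> carry_out(xyz=[[0.03,0,0.132],[-0.024,0,-0.132],[0.03,0,0.132],[-0.024,0,-0.132],[0.02,0,0.05],[0.016,0,0.09],[0.018,0,0.13],[0.024,0,0.13]], dr=[[0,-0.3,0],[0,0.3,0],[0,-0.3,0],[0,0.3,0],[0,-0.1,0],[0,-0.2,0],[0,-0.3,0],[0,-0.3,0]])

```text
time: 24.48
tool_pos: [558.4, -181.5, 195.6]
tcp_rot: [3.141, -0.577, 0.331]
contact_force: [-0.1, 0.5, -2.8]
grip_width: 11.9
```

Run:
```python
from tip import tip
from h import *
tip(16,(601.6,-166.5,95.9),18.97)
from plant import capture
c=capture("side");im=c["image"][190:250,390:465];im=cv2.convertScaleAbs(im,alpha=1.8,beta=10)
im2=cv2.convertScaleAbs(c["image"][160:220,350:425],alpha=1.8,beta=10)
cv2.imwrite("pics/cb13.png",np.vstack([cv2.resize(im,None,fx=5,fy=5,interpolation=2),cv2.resize(im2,None,fx=5,fy=5,interpolation=2)]))
```

```text
t 24.48 pos [ 558.4 -181.5  195.6] tilt 33.07 F [-0.1  0.5 -2.8] M [-0.21  0.54 -0.03] w 11.9 q [-0.69  0.35  1.82  0.72  0.78  0.07]
target [ 586.6 -171.7  146.9] shift [-0.026 -0.001  0.952] turn [ 0.014 -2.133  0.   ]
```

View pics/cb13.png

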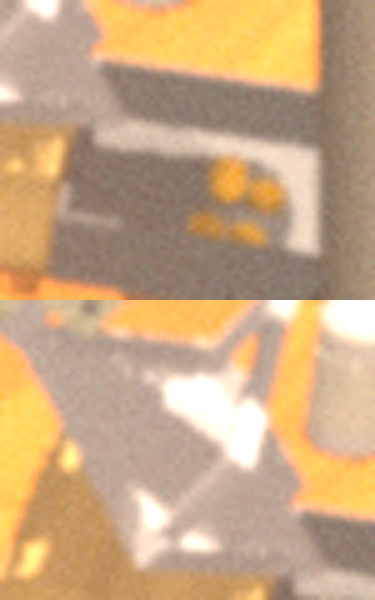

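>>> carry_out(xyz=[[0.022,0,0.12],[0.022,0,0.12],[0.022,0,0.12],[0.022,0,0.12],[0.022,0,0.12],[0.022,0,0.12],[0.022,0,0.12],[0.022,0,0.12]], dr=[[0,-0.27,0],[0,-0.27,0],[0,-0.27,0],[0,-0.27,0],[0,-0.27,0],[0,-0.27,0],[0,-0.27,0],[0,-0.27,0]])

```text
time: 25.52
tool_pos: [590.8, -170.1, 148.4]
tcp_rot: [-3.142, -0.277, 0.331]
contact_force: [-0.6, -0.4, -3.5]
grip_width: 11.5
```

Run:
```python
from tip import tip
from h import *
from plant import capture
c=capture("side");crop(c,290,110,160,140,4.5,"pics/cs14.png")
tip(0,(601.6,-166.5,95.9),18.97)
tip(16,(601.6,-166.5,95.9),18.97)
```

```text
t 25.57 pos [ 591.2 -169.7  147.8] tilt 15.78 F [-0.2  0.3 -2.7] M [-0.08  0.26 -0.  ] w 11.4 q [-0.5   0.5   1.61  0.27  0.86  0.58]
target [ 601.6 -166.5   95.9] shift [-0.061  0.005  0.881] turn [-2.000e-03 -1.972e+00 -1.000e-03]
t 25.57 pos [ 591.2 -169.7  147.8] tilt 15.78 F [-0.2  0.3 -2.7] M [-0.08  0.26 -0.  ] w 11.4 q [-0.5   0.5   1.61  0.27  0.86  0.58]
target [ 586.6 -171.7  146.9] shift [-0.084  0.007 -0.008] turn [0.009 0.028 0.   ]
```

View pics/cs14.png

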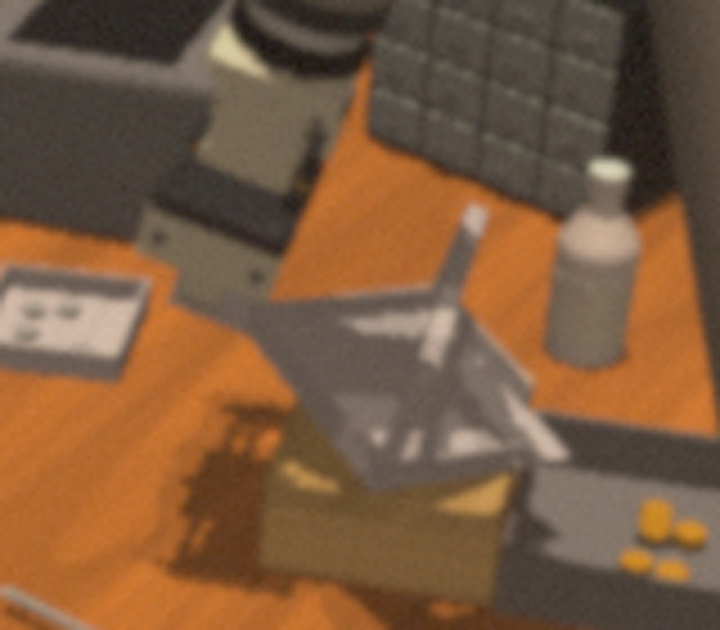

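The tray looks empty, with brass blobs in the bin at (656,520), (690,533), (637,560) and (673,570); the first is tall. The gripper has drifted about 5 mm outward of the arc, so I correct that while lowering.

>>> carry_out(xyz=[[0.008,0,0.123],[0.008,0,0.123],[0.008,0,0.123],[0.01,0,0.123],[0.01,0,0.123],[0.012,0,0.11],[0.012,0,0.07],[0.0,0,0]], dr=[[0,-0.28,0],[0,-0.28,0],[0,-0.28,0],[0,-0.28,0],[0,-0.28,0],[0,-0.26,0],[0,-0.18,0],[0,0,0]])

```text
time: 26.58
tool_pos: [601.9, -166.2, 101.9]
tcp_rot: [-3.141, -0.02, 0.332]
contact_force: [0.9, 0.1, -1.6]
grip_width: 11.5
```

Run:
```python
from tip import tip
from h import *
tip(0,(601.6,-166.5,95.9),18.97)
from plant import capture
c=capture("side");pickle.dump(c,open("side15.pkl","wb"));crop(c,290,110,160,140,4.5,"pics/cs15.png")
```

```text
t 26.57 pos [ 601.9 -166.2  101.9] tilt 1.16 F [ 0.9  0.1 -1.6] M [ 0.02 -0.16  0.02] w 11.5 q [-0.4   0.65  1.43  0.02  1.04  0.83]
target [ 601.6 -166.5   95.9] shift [-0.009  0.002  0.099] turn [-0.002 -0.145  0.004]
```

View pics/cs15.png

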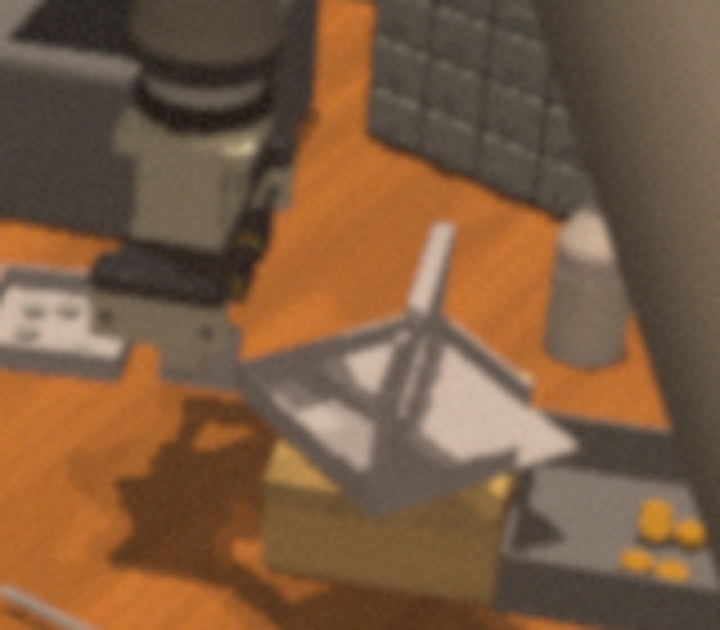

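The tray is empty. I finish lowering it.

>>> carry_out(xyz=[[-0.004,0,0.04],[-0.004,0,0.03],[0,0,0.015],[0,0,0]], dr=[[0,-0.07,0],[0,-0.05,0],[0,-0.025,0],[0,0,0]])

```text
time: 27.12
tool_pos: [601.5, -166.7, 97.4]
tcp_rot: [3.141, -0.001, 0.331]
contact_force: [1.5, -0.0, 0.2]
grip_width: 12.0
```

Run:
```python
from tip import tip
tip(0,(601.6,-166.5,95.9),18.97)
```

```text
t 27.12 pos [ 601.5 -166.7   97.4] tilt 0.05 F [ 1.5 -0.   0.2] M [ 0.01  0.06 -0.02] w 12.0 q [-0.39  0.66  1.42  0.    1.05  0.85]
target [ 601.6 -166.5   95.9] shift [ 0.002 -0.003  0.026] turn [ 0.003 -0.006  0.   ]
```

>>> carry_out(xyz=[[0,0,0.015],[0,0,0]], dr=[[0,0,0],[0,0,0]])

```text
time: 27.38
tool_pos: [601.4, -166.6, 96.4]
tcp_rot: [3.141, -0.001, 0.331]
contact_force: [0.4, 0.4, 1.0]
grip_width: 11.6
```

>>> carry_out(xyz=[[0,0,0.01],[0,0,0]], dr=[[0,0,0],[0,0,0]])

```text
time: 27.62
tool_pos: [601.5, -166.7, 96.0]
tcp_rot: [3.141, -0.001, 0.331]
contact_force: [0.2, 0.2, 1.8]
grip_width: 11.6
```

Flat at its first height (96.0), with light contact. I release, rise and swing aside (up and toward the start side, above everything).

>>> carry_out(xyz=[[0,0,0],[0,0,0],[0,0,0],[0,0,0],[0,0,0],[0,0,0]], dr=[[0,0,0],[0,0,0],[0,0,0],[0,0,0],[0,0,0],[0,0,0]], gripper=0)

```text
time: 28.38
tool_pos: [601.4, -166.6, 95.7]
tcp_rot: [3.142, -0.001, 0.331]
contact_force: [0.0, -0.7, 0.1]
grip_width: 45.8
```

>>> carry_out(xyz=[[0,0,-0.1],[0,0,-0.3],[0,0,-0.5],[0,0,-0.5],[0,0,-0.5],[0,0,-0.5],[0,0,-0.2],[0,0,0]], dr=[[0,0,0],[0,0,0],[0,0,0],[0,0,0],[0,0,0],[0,0,0],[0,0,0],[0,0,0]])

```text
time: 29.38
tool_pos: [601.4, -166.7, 252.2]
tcp_rot: [3.141, -0.002, 0.331]
contact_force: [0.2, -0.1, -0.3]
grip_width: 45.7
```

```bash
python3 go.py 430 180 252
```

```text
t 29.38 pos [ 601.4 -166.7  252.2] rpy deg [ 1.7995e+02 -9.0000e-02  1.8970e+01] F [ 0.2 -0.1 -0.3] w 45.7 q [-0.39  0.52  1.22  0.    1.39  0.85]
shift units [-8.240e-01 -6.393e+00 -4.000e-03]
```

>>> carry_out(xyz=[[-0.1,-0.8,0],[-0.1,-0.8,0],[-0.1,-0.8,0],[-0.1,-0.8,0],[-0.1,-0.8,0],[-0.1,-0.8,0],[-0.1,-0.8,0],[-0.1,-0.7,0]], dr=[[0,0,0],[0,0,0],[0,0,0],[0,0,0],[0,0,0],[0,0,0],[0,0,0],[0,0,0]])

```text
time: 30.38
tool_pos: [431.4, 176.5, 250.2]
tcp_rot: [-3.141, 0.002, 0.331]
contact_force: [0.9, -0.7, 0.2]
grip_width: 45.9
```

Run:
```python
from h import *
from plant import capture
for n in("side","top"):
    c=capture(n);pickle.dump(c,open(f"{n}16.pkl","wb"));cv2.imwrite(f"pics/{n}16.png",c["image"])
    if n=="top":crop(c,340,215,110,120,5,"pics/ct16.png")
    else:crop(c,315,150,150,110,5,"pics/cs16.png")
```

```text
(no output)
```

View pics/ct16.png

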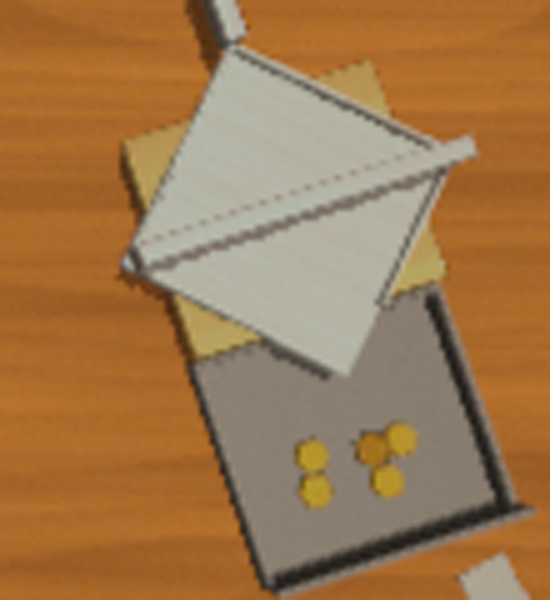

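View pics/top16.png

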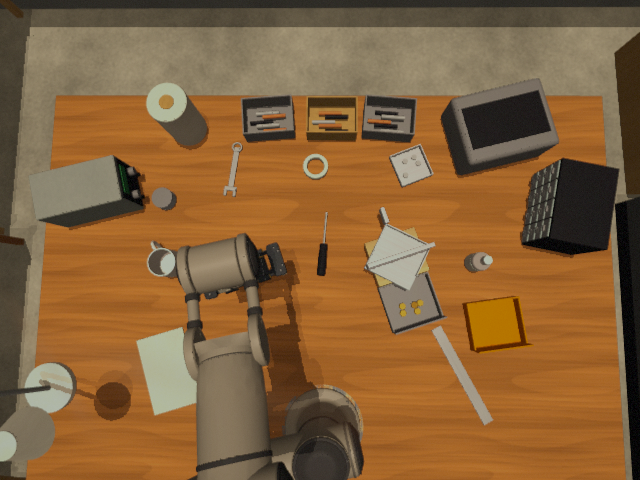

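View pics/side16.png

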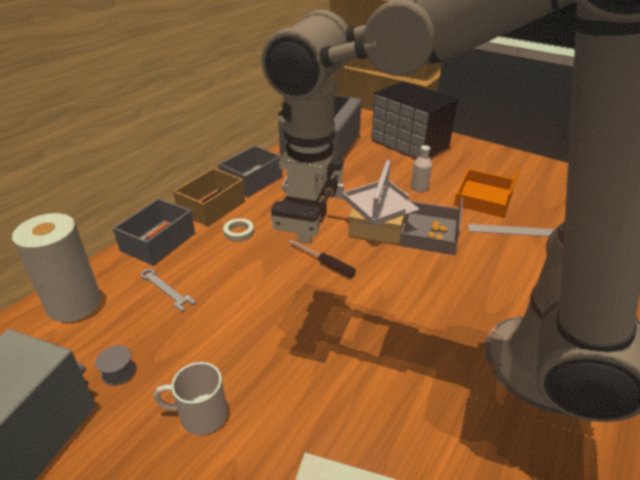

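All five nuts lie in the bin (crop pixels (312,456), (316,490), (373,449), (401,439), (387,480)). The tray is empty, and the bystanders are where they were. One last position check, then I hand in.

Run:
```python
from h import *
t=load("top16.pkl");T=lambda x,y:(340+(x+.5)/5-.5,215+(y+.5)/5-.5)
r=onz(t,*T(475,146),142);l=onz(t,*T(129,262),142);n=onz(t,*T(347,377),68);b=onz(t,*T(232,42),86)
a=np.radians(19.3);u=np.array([np.cos(a),np.sin(a)]);v=np.array([-u[1],u[0]])
for m in((l+r)/2,n,b):
    d=m[:2]-np.array([484.3,-207.3]);print(np.round([d@u,d@v],1))
d=b-n;print(np.linalg.norm(d[:2]),np.degrees(np.arctan2(d[1],d[0])))
from plant import get_obs,close_job
o=get_obs();print(o["time"],abs(o["dq"]).max(),o["contact_force"])
print(close_job())
```

```text
[-3.   3.4]
[-100.9   -0.5]
[96.1 -0.4]
196.9874712760595 19.328944316704774
30.475 0.06474891670176526 [ 0.11072122 -0.50670748  0.04670352]
the job is handed in; nothing more can be done
None
```

The job is done and handed in at about 30.5 s of the 66 s allowed. I carried the tray level by its bail onto the stand and let go with all five nuts still in it. I then tipped it by the back tab to about 40° with a short rock, lowered it flat and let go.

**Last checks:**
- **Nuts:** all five lie in the grey bin and the tray is empty, as seen in the final top view. The side view showed only four blobs, because one nut hides another there.
- **Tray:** it lies flat, with its yaw at 19.3° matching the stand. By the nose and back corner its centre is within about 2–3 mm of the stand's centre. The bail's midpoint read (-3.0, +3.4) mm off, a little more than the 0 to -1 mm sideways that the nose and back corner gave. I put that down to pixel and calibration error.
- **Drift:** during lowering the gripper stood about 5 mm outward of the tipping arc. I corrected this before setting the tray down.
- **Bystanders:** by eye they are where they were, and the forces reported at the end of each move stayed below 8 N. The arm stands clear, touching nothing.

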